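# Tip the crate back and slide the lifting blade under it

### The arm

A 6-joint arm with a two-finger parallel gripper is mounted at the origin on a cart in front of the work surface, level with it; the furniture and walls round the work are solid. World frame = base frame: x ahead of the robot, y to its left, z up, the work surface at z = 0. Lengths are in m, angles in rad, forces in N, time in s.
With the tool pointing down it reaches from about 0.225 to 0.725 m from the base axis. Payload 3.1 kg.
Tool frame: the origin (TCP) lies on the centre line of the jaws, within the pads' length; the fingertips stand 14 mm ahead of it and the grasp point (between the pads) lies 5 mm behind it; z points along the fingers, y is the line along which they close (so a half turn about z gives the same grasp; the last joint's range is limited). The gripper opens to 85 mm and grips with 20 to 120 N. Pads are 22 mm wide; open, the fingers measure 114 mm over their backs; the gripper's body (76 mm by 85 mm) begins 54 mm behind the grasp point. The pads swing forward as they close: fully open they stand 13 mm farther back than shut.
Start: joints at [-1.345, 0.048, 0.099, 1.622, 0, 1.443], TCP at [0.182, -0.492, 0.22] pointing down, gripper open.
Joint ranges: [-2.91, 2.91], [-0.99, 1.94], [-1.21, 1.42], [-2.12, 2.29], [-1.49, 1.47], [-3.14, 3.14]. Speed limits (rad/s): [2.79, 2.79, 3.14, 3.14, 3.14, 3.14].

### API

Orientations are given as a rotation vector (axis times angle).
In Python, from rig import robot, optics gives the robot as it stands. The module is installed in compiled form; this text tells all that it offers.
- The arm moves only by the tool jog_arm, never from a script. Its arguments are lists of equal length, an entry for each row: "offset": the shift along the tool's x, y, z in m, a list of three; "spin": the turn about the tool's z in rad; "fingers": the closure in counts, from 0 (fully open) to 255 (shut). In form: {"offset": [[x, y, z], ...], "spin": [spin, ...], "fingers": [fingers, ...]}. A call has exactly 8 rows; each row shifts and turns the commanded pose from where the row before left it, along the tool's axes as they then stand; what a row does not reach is not made up. A row lasts 1/12 s, in which the tool goes at most 41.7 mm and 7.16 degrees, less where a joint would pass 70% of its speed; a pose out of reach is approached as far as the arm can. A call with a gripper value outside its range is refused whole. The fingers move at their own pace and stop on an object; "force" is the grip in N (left out, the last holds). Time passes only in rows, so rows that do not move let the fingers close, or fill a call up. It gives the time, the measured TCP pose, the force, the opening and the grip force at its end, in the units of the state.
- robot.read_state(): the state, without advancing time (a new reading comes with each control period).
- optics.capture(name): name is "scene" or "side" or "wrist"; returns the picture (400x640x3 uint8, red, green, blue); there is no depth.
- optics.calibration(name): a dict with "fx", "fy", "cx", "cy" (pixels), "extrinsics" (4x4, takes a point from world to camera coordinates); the wrist camera has in their place "T_tool_cam" (4x4, takes a point from camera to tool coordinates, whose origin is the TCP and whose axes are the flange's). Camera axes: x right, y up, looking along -z (the intrinsics and any distortion apply to the point x, -y, -z); pixel columns grow to the right and rows downward; lengths in m; the calibration is good to about 2 mm. A picture is of the moment at which its call begins: read the wrist's pose just before it. calibration takes no time and is no camera call.
- robot.sign_off(): hands the job in; it is judged then, once.
The state is a dict: "time_s": time; "qpos": joint angles; "qvel": joint speeds; "effort": joint torques, N m; "eef_pos": TCP position; "tcp_rot": TCP orientation; "ft_force": force on the tool from outside, world axes, zero at the start; "ft_torque": the same for the moment, N m; "width": opening from 0.0 (shut) to 1.0 (fully open); "finger_force": force on a finger pad.
Only numpy, scipy, OpenCV 4.12 (cv2) and the standard library are available. Lean on these libraries where they do the work, as an engineer would, in place of code of your own. Each camera call takes 0.05 s, during which the arm holds its last target. There are 200 camera calls.

### The job

Get the wooden crate standing on the flat metal lifting blade, ready to be carried off: tip the crate back on its rear bottom edge, never lifting that edge off the table, until it leans by itself against the sloping rest, and slide the blade squarely and centrally under its raised front as far as it will easily go. Then bring the crate gently back upright onto the blade, without letting it drop, and leave both there in front of the rest. Leave the cap dish and the glitter jar beside the work where they are.

Things in the scene. Friction and masses are not known exactly. Their poses are not given: they have to be found in the camera images.
- crate: closed wooden crate, loose, 0.65 to 1 kg, 90 (x) x 110 (y) x 170 (z) mm, bar handle on top. Origin: centre of the underside; z up; +x points to its rear (to the rest), -x is the front, where the blade goes in. It balances on its rear bottom edge when tipped back about 0.47 rad; beyond that it falls back on to the rest by itself, short of that it falls forward
- crate_handle (a point): middle of the crate's handle, a round wooden bar 14 mm in diameter that runs along the crate's y, its axis 38 mm above the crate's top and 208 mm above its underside, over the middle of the crate; 82 mm clear between its two posts
- crate_rear (a point): middle of the crate's rear bottom edge (45 mm behind the crate's origin)
- rest: sloping rest, fixed to the table: plywood board 130 mm wide leaning back 0.63 rad from vertical, top 105 mm high, on a base 12 mm thick. +x points to its rear, -x to the crate, y along the board. Same origin as rest_foot. The crate leaning on it is tipped 0.6 to 0.7 rad, its front bottom edge about 53 mm above the table
- rest_foot (a point): point on the table at the middle of the line where the plane of the rest's sloping face meets it (the base begins 10 mm behind). At the start the crate stands upright, its rear edge 2 to 10 mm in front of this line
- blade: lifting blade, loose, 0.2 kg: flat aluminium plate 170 (x) x 90 (y) x 5 (z) mm, lying on the table, with an upright grip. Origin: centre of the plate's underside; z up; +x points to the free edge that goes under the crate; the grip stands near the -x end
- blade_edge (a point): middle of the blade's free front edge, at its underside (85 mm ahead of the blade's origin). Under the leaning crate it can go to about 7 mm short of the crate's rear bottom edge
- blade_grip (a point): where to hold the blade: on its upright grip, 45 mm above the blade's underside. The grip is a flat tab 10 mm thick (along the blade's x), 60 mm wide (along y), its top 64 mm above the underside, standing 65 mm behind the blade's origin
- dish: small white tin dish of gold caps, 82 mm across, 20 mm high, loose; leave alone; origin centre of underside
- jar: glitter jar with a screw cap, 49 mm across, 65 mm high, loose; leave alone; origin centre of underside

How it is judged:
On the way, in this order (a step that is already met when the one before it is completed fails the run):
1. the crate leans back against the rest, tipped at least 0.55 rad, its rear edge at the foot of the rest (angle between crate's own z axis and vertical above 0.55 rad and horizontal distance between crate_rear and rest_foot below 0.03 m), for 0.3 s.
2. with the crate still leaning, the blade lies flat under its front, its free edge within 35 mm of the middle of the crate's rear bottom edge (angle between crate's own z axis and vertical above 0.5 rad and horizontal distance between blade_edge and crate_rear below 0.035 m and height (world z) of blade_edge below 0.015 m and angle between blade's own z axis and vertical below 0.1 rad), for 0.2 s.
At the end, for the whole second after the job is handed in: Crate upright (0.05 rad) and at rest on the blade, which lies flat on the table; blade edge at least 10 mm past the crate's middle, within 20 mm of central and 0.2 rad of square; crate's rear edge within 50 mm of the foot of the rest; both let go (angle between each of crate, blade's own z axis and vertical below 0.05 rad and height (world z) of crate between 0.0025 and 0.009 m and x of blade_edge in the frame of crate between 0.01 and 0.065 m and y of blade_edge in the frame of crate between -0.02 and 0.02 m and angle between the x axis of crate and the x axis of blade, either way round below 0.2 rad and height (world z) of blade below 0.006 m and horizontal distance between crate_rear and rest_foot below 0.05 m and linear speed of each of crate, blade below 0.02 m/s); the robot touches nothing.
It fails at once if the crate's rear bottom edge is lifted more than 20 mm off the table (height (world z) of crate_rear above 0.02 m).
It fails at once if the crate is let drop (turns faster than 2.5 rad/s) (angular speed of crate above 2.5 rad/s).
It fails at once if the dish or the jar is moved more than 30 mm (distance of any of dish, jar from where it was at the start of the episode above 0.03 m).
It also fails if it takes over 64 s, if anything falls off the work surface, if the arm or the gripper's body presses on something with over 40 N, if the wrist force passes 120 N, or if a joint passes its speed limit or range.

## Working session

There is one attempt and no reset: what is moved stays moved. The work goes in short steps, Python scripts to look and compute and a tool call to move; the robot and the scene stay as the last step left them, time stands still between calls to the robot, and variables do not carry over. Pictures are saved under pics/ and viewed, at most 10 in all, crops included, and the job is handed in when it is done.

Besides the shell and the picture viewer there is one more tool, called after "Request:" as name([rows], argument=value, ...), one row to a line, values as JSON. jog_arm: Moves the arm, as the interface text tells. Its arguments: {"type":"object","properties":{"offset":{"type":"array"},"spin":{"type":"array"},"fingers":{"type":"array"},"force":{"type":"number"}},"required":["offset","spin","fingers"]}

```bash
mkdir -p pics; python3 - <<'E'
from rig import robot, optics
import cv2,numpy as np
print(robot.read_state())
for n in("scene","side"):
    im=optics.capture(n); cv2.imwrite(f"pics/{n}0.png",im[:,:,::-1]); c=optics.calibration(n); print(n,{k:np.round(v,4).tolist() if not isinstance(v,str) else v for k,v in c.items()})
c=optics.calibration("wrist");print(c)
a=cv2.imread("pics/scene0.png");b=cv2.imread("pics/side0.png")
E
```

```text
{'time_s': 0.0, 'qpos': array([-1.34477591e+00,  4.87536508e-02,  9.75629440e-02,  1.62201251e+00,
        1.01370646e-05,  1.44296139e+00]), 'qvel': array([ 0.00041768, -0.00101803,  0.00142538, -0.00106468, -0.00097538,
        0.00154108]), 'effort': array([ 1.08642627e-03, -3.38785601e+01,  3.20013213e+01,  2.03521707e-02,
       -8.53082042e-05, -3.96395620e-06]), 'eef_pos': array([ 0.18174764, -0.49183973,  0.21899821]), 'tcp_rot': array([-3.09018256e+00, -5.52516078e-01,  1.69498578e-04]), 'ft_force': array([-0.88731725,  0.31172081,  0.28456829]), 'ft_torque': array([-0.02161828,  0.02516374,  0.03256264]), 'finger_force': 0.0, 'width': 0.995412147781516}
scene {'fx': 380.8481, 'fy': 380.8481, 'cx': 321.6106, 'cy': 203.2014, 'extrinsics': [[-0.9978, -0.0608, -0.0247, 0.5868], [0.0005, -0.3827, 0.9239, -0.1243], [-0.0656, 0.9219, 0.3819, -1.0512], [0.0, 0.0, 0.0, 1.0]]}
side {'fx': 440.7355, 'fy': 440.7355, 'cx': 320.205, 'cy': 197.4655, 'extrinsics': [[0.9915, -0.13, 0.0008, -0.6068], [0.0668, 0.5146, 0.8548, -0.1712], [-0.1115, -0.8475, 0.519, -1.0447], [0.0, 0.0, 0.0, 1.0]]}
{'fx': 349.78360611720416, 'fy': 349.78360611720416, 'cx': 315.47074444589254, 'cy': 198.62964291403438, 'T_tool_cam': array([[-1.97185114e-05,  9.58648626e-01,  2.84592359e-01,
         7.39413885e-02],
       [ 9.99999905e-01,  1.42607514e-04, -4.11086187e-04,
         7.40567339e-04],
       [-4.34672217e-04,  2.84592324e-01, -9.58648538e-01,
        -1.52693599e-01],
       [ 0.00000000e+00,  0.00000000e+00,  0.00000000e+00,
         1.00000000e+00]])}
```

View pics/scene0.png

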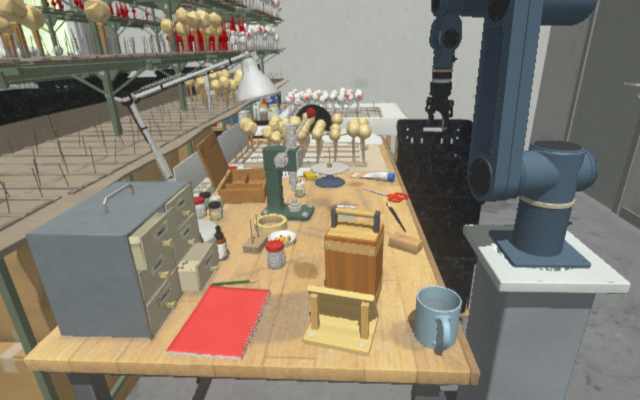

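View pics/side0.png

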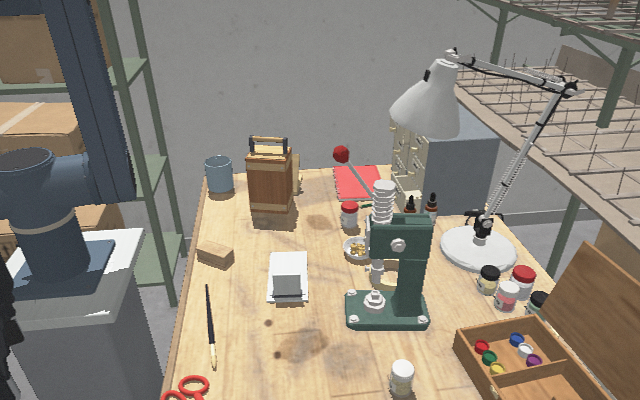

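The scene picture shows the crate (325–383, 210–305), with the rest in front of it (305–378, 288–348). The side picture shows the crate front (248–293, 150–214), the blade (268–308, 252–302), the jar (349, 214) and the dish (357, 249).

```bash
cat > h.py <<'E'
import numpy as np,cv2
from rig import robot,optics
from scipy.spatial.transform import Rotation as R
def cam(n,st=None):
    c=optics.calibration(n)
    K=np.array([[c['fx'],0,c['cx']],[0,c['fy'],c['cy']],[0,0,1]])
    if n=='wrist':
        T=np.eye(4);T[:3,:3]=R.from_rotvec(st['tcp_rot']).as_matrix();T[:3,3]=st['eef_pos']
        W=T@c['T_tool_cam']
    else: W=np.linalg.inv(c['extrinsics'])
    return K,W
def ray(n,px,st=None):
    K,W=cam(n,st);d=np.linalg.inv(K)@[px[0],px[1],1];d=W[:3,:3]@[d[0],-d[1],-d[2]]
    return W[:3,3],d/np.linalg.norm(d)
def onz(n,px,z,st=None):
    o,d=ray(n,px,st);return np.round(o+d*(z-o[2])/d[2],4)
def proj(n,p,st=None):
    K,W=cam(n,st);q=np.linalg.inv(W)@np.append(p,1);v=K@[q[0],-q[1],-q[2]];return np.round(v[:2]/v[2],1)
E
python3 - <<'E'
from h import *
a=cv2.imread("pics/scene0.png");b=cv2.imread("pics/side0.png")
A=cv2.resize(a[195:355,295:395],None,fx=3.75,fy=3.75,interpolation=cv2.INTER_CUBIC)
B=cv2.resize(b[125:310,235:320],None,fx=600/185,fy=600/185,interpolation=cv2.INTER_CUBIC)
print(A.shape,B.shape,600/185)
cv2.imwrite("pics/c1.png",np.hstack([A,B[:600]]))
E
```

```text
(600, 375, 3) (600, 276, 3) 3.2432432432432434
```

View pics/c1.png

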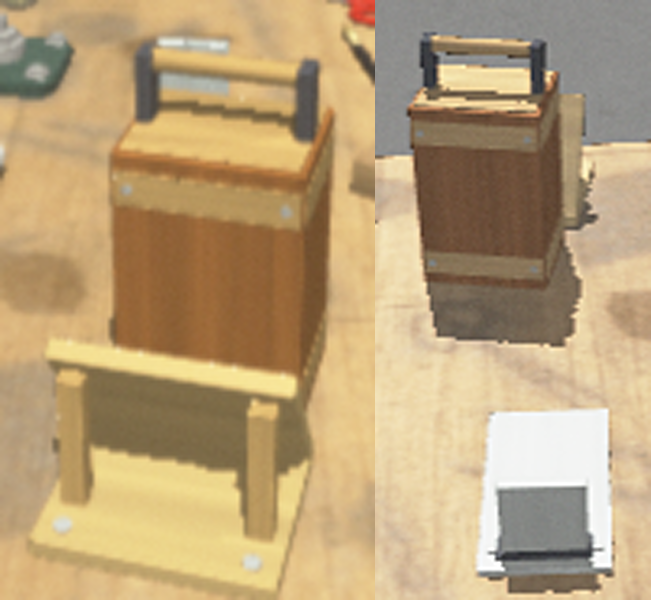

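The enlarged crop gives the following: crate front bottom corners in side at about (251,211) and (287,214); handle middle at side (268.6,138.6) and scene (356,212); blade corners in side at (271,252), (306.5,251), (266.5,302) and (308,302). In scene, the rest's top edge runs (307.5,288) to (374,299).

```bash
python3 - <<'E'
from h import *
s=lambda x,y:((x-375)/3.243+235,125+y/3.243)
c=lambda x,y:(295+x/3.75,195+y/3.75)
for n in("scene","side"):print(cam(n)[1][:3,3])
print('cratefront',onz('side',s(428,280),0),onz('side',s(545,288),0))
print('handle',onz('side',s(435,42),.208),onz('side',s(533,46),.208),'scene',onz('scene',c(154,58),.208),onz('scene',c(300,68),.208))
print('cratetop rear',onz('scene',c(114,152),.17),onz('scene',c(307,187),.17))
print('blade far',onz('side',s(491,412),.005),onz('side',s(607,409),.005),'near',onz('side',s(477,574),.005),onz('side',s(612,575),.005))
print('grip top',onz('side',s(498,488),.064),onz('side',s(586,485),.064))
print('rest top',onz('scene',c(47,347),.107),onz('scene',c(295,385),.107),'base rear',onz('scene',c(32,540),.012),onz('scene',c(277,583),.012))
print('jar',onz('side',(349,214),.03),'dish',onz('side',(357,249),.02))
E
```

```text
[0.51666916 0.9571729  0.53084469]
[ 0.49661656 -0.87614066  0.68896814]
cratefront [0.4392 0.1985 0.    ] [0.5408 0.1723 0.    ]
handle [0.4614 0.2399 0.208 ] [0.542  0.2212 0.208 ] scene [0.539  0.2181 0.208 ] [0.4581 0.2315 0.208 ]
cratetop rear [0.5602 0.26   0.17  ] [0.4579 0.298  0.17  ]
blade far [ 0.4879 -0.0023  0.005 ] [ 0.5764 -0.0101  0.005 ] near [ 0.4727 -0.1737  0.005 ] [ 0.5613 -0.1862  0.005 ]
grip top [ 0.4904 -0.1579  0.064 ] [ 0.5476 -0.1624  0.064 ]
rest top [0.5908 0.3529 0.107 ] [0.4677 0.381  0.107 ] base rear [0.5991 0.3855 0.012 ] [0.4758 0.4109 0.012 ]
jar [0.7045 0.1042 0.03  ] dish [ 0.6982 -0.0368  0.02  ]
```

Request:
jog_arm([
  [0,0,-0.01],
  [0,0,-0.01],
  [0,0,-0.01],
  [0,0,-0.01],
  [0,0,-0.01],
  [0,0,-0.01],
  [0,0,0],
  [0,0,0],
], spin=[-0.122,-0.122,-0.122,-0.122,-0.122,-0.122,-0.122,-0.122], fingers=[0,0,0,0,0,0,0,0], force=25)

```text
time_s: 0.77
eef_pos: [0.1819, -0.4927, 0.2806]
tcp_rot: [2.466, 1.945, -0.0]
ft_force: [0.5, -0.1, 0.3]
width: 1.0
finger_force: 0.0
```

Request:
jog_arm([
  [0,0,0],
  [0,0,0],
  [0,0,0],
  [0,0,0],
  [0,0,0],
  [0,0,0],
  [0,0,0],
  [0,0,0],
], spin=[-0.122,-0.122,-0.122,-0.122,-0.122,-0.122,-0.122,-0.122], fingers=[0,0,0,0,0,0,0,0])

```text
time_s: 1.43
eef_pos: [0.1818, -0.4922, 0.2795]
tcp_rot: [-1.266, -2.874, -0.002]
ft_force: [0.7, 0.3, -0.2]
width: 0.996
finger_force: 0.0
```

Request:
jog_arm([
  [0,0,0],
  [0,0,0],
  [0,0,0],
  [0,0,0],
  [0,0,0],
  [-0.006,0.034,0],
  [-0.006,0.034,0],
  [-0.006,0.034,0],
], spin=[-0.122,-0.122,-0.122,-0.122,-0.122,0,0,0], fingers=[0,0,0,0,0,0,0,0])

```text
time_s: 2.1
eef_pos: [0.2222, -0.3959, 0.279]
tcp_rot: [-0.356, -3.12, -0.003]
ft_force: [0.2, 0.1, 0.5]
width: 0.998
finger_force: 0.0
```

Request:
jog_arm([
  [-0.007,0.034,0],
  [-0.007,0.034,0],
  [-0.007,0.034,0],
  [-0.007,0.034,0],
  [-0.007,0.034,0],
  [-0.007,0.034,0],
  [-0.007,0.034,0],
  [-0.007,0.034,0],
], spin=[0,0,0,0,0,0,0,0], fingers=[0,0,0,0,0,0,0,0])

```text
time_s: 2.77
eef_pos: [0.3379, -0.1428, 0.2799]
tcp_rot: [-0.355, -3.121, -0.0]
ft_force: [1.4, 0.4, 0.1]
width: 1.003
finger_force: 0.0
```

Request:
jog_arm([
  [-0.006,0.034,0],
  [-0.006,0.034,0],
  [-0.006,0.034,0],
  [-0.006,0.034,0],
  [-0.006,0.034,0],
  [-0.006,0.034,0],
  [-0.006,0.034,0],
  [-0.006,0.034,0],
], spin=[0,0,0,0,0,0,0,0], fingers=[0,0,0,0,0,0,0,0])

```text
time_s: 3.43
eef_pos: [0.4455, 0.1117, 0.2797]
tcp_rot: [-0.353, -3.121, 0.0]
ft_force: [0.1, -0.1, 0.7]
width: 1.002
finger_force: 0.0
```

Request:
jog_arm([
  [-0.006,0.03,0],
  [-0.006,0.03,0],
  [-0.006,0.03,0],
  [-0.006,0.03,0],
  [-0.003,0.006,0],
  [0,0,0],
  [0,0,0],
  [0,0,0],
], spin=[0,0,0,0,0,0,0,0], fingers=[0,0,0,0,0,0,0,0])

```text
time_s: 4.1
eef_pos: [0.4995, 0.2255, 0.2802]
tcp_rot: [-0.355, -3.121, 0.001]
ft_force: [-0.3, -0.7, -0.2]
width: 1.0
finger_force: 0.0
```

```bash
python3 - <<'E'
from h import *
st=robot.read_state();im=optics.capture('wrist');cv2.imwrite('pics/w1.png',im[:,:,::-1])
import pickle;pickle.dump(st,open('w1.pkl','wb'))
print(st['eef_pos'],st['tcp_rot'],st['qpos'],proj('wrist',[.5,.228,.208],st))
E
```

```text
[0.49949781 0.22550937 0.28021918] [-3.55265525e-01 -3.12086508e+00  1.32695005e-03] [ 3.02027391e-01  1.35394917e-01  3.13412049e-01  1.74967727e+00
 -5.42470051e-04  5.28722957e-01] [319.1 204.1]
```

View pics/w1.png

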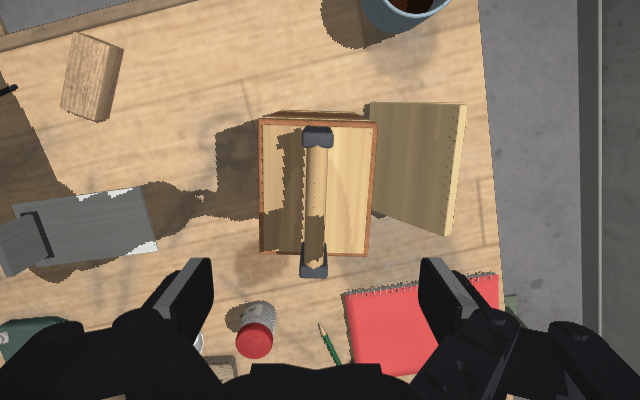

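The wrist view shows the handle bar from (317,148) to (314,247), the crate's top corners (259,120), (377,123), (369,257) and (260,253), and the rest's top edge from (466,103) to (445,235).

```bash
python3 - <<'E'
from h import *
import pickle;st=pickle.load(open('w1.pkl','rb'))
w=lambda p,z:onz('wrist',p,z,st)
def an(a,b):d=b-a;return np.round(np.degrees(np.arctan2(d[1],d[0])),1)
for nm,a,b,z in[('bar',(317,148),(314,247),.208),('toprear',(377,123),(369,257),.17),('topfront',(259,120),(260,253),.17),('rest top',(466,103),(445,235),.1),('resttop front',(461,104),(441,234),.105),('blade far',(147,187),(157,250),.005)]:
    A,B=w(a,z),w(b,z);print(nm,A,B,(A+B)/2,an(A,B))
E
```

```text
bar [0.4629 0.2351 0.208 ] [0.5298 0.2175 0.208 ] [0.49635 0.2263  0.208  ] -14.7
toprear [0.4602 0.2811 0.17  ] [0.5654 0.2556 0.17  ] [0.5128  0.26835 0.17   ] -13.6
topfront [0.4386 0.197  0.17  ] [0.5418 0.169  0.17  ] [0.4902 0.183  0.17  ] -15.2
rest top [0.4686 0.3743 0.1   ] [0.5943 0.3396 0.1   ] [0.53145 0.35695 0.1    ] -15.4
resttop front [0.4679 0.3678 0.105 ] [0.5899 0.3343 0.105 ] [0.5289  0.35105 0.105  ] -15.4
blade far [0.4914 0.0086 0.005 ] [ 0.5763 -0.0095  0.005 ] [ 5.3385e-01 -4.5000e-04  5.0000e-03] -12.0
```

Request:
jog_arm([
  [0,0.001,0.015],
  [0,0,0.015],
  [0,0,0.015],
  [0,0,0.015],
  [0,0,0.015],
  [0,0,0],
  [0,0,0],
  [0,0,0],
], spin=[0.03,0,0,0,0,0,0,0], fingers=[0,0,0,0,0,60,120,160], force=25)

```text
time_s: 4.82
eef_pos: [0.5004, 0.227, 0.2065]
tcp_rot: [0.402, 3.114, 0.001]
ft_force: [-0.1, -0.1, -0.0]
width: 0.605
finger_force: 0.0
```

Request:
jog_arm([
  [0,0,0],
  [0,0,0],
  [0,0,0],
  [0,0,0],
  [0,0,0],
  [0,0,0],
  [0,0,0],
  [0,0,0],
], spin=[0,0,0,0,0,0,0,0], fingers=[180,200,220,255,255,255,255,255])

```text
time_s: 5.48
eef_pos: [0.5001, 0.2276, 0.2051]
tcp_rot: [-0.401, -3.116, 0.0]
ft_force: [-0.0, -1.0, -0.7]
width: -0.002
finger_force: 0.0
```

```bash
python3 - <<'E'
from h import *
st=robot.read_state();print(st['width'],st['finger_force'],st['eef_pos'])
im=optics.capture('wrist')[:,:,::-1];a=optics.capture('side')[:,:,::-1]
print(proj('side',[.5,.227,.208]),proj('side',[.5,.2276,.191]))
B=cv2.resize(a[100:225,230:310],None,fx=3.2,fy=3.2,interpolation=cv2.INTER_CUBIC)
cv2.imwrite('pics/c2.png',np.hstack([im[:,50:560],B[:400]]))
E
```

```text
-0.0023857332131832698 0.0 [0.50011138 0.22756321 0.20514407]
[268.  139.1] [268.3 144.8]
```

View pics/c2.png

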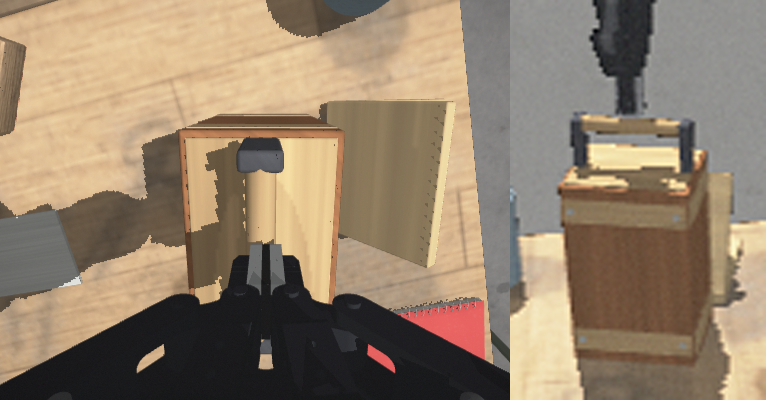

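The picture shows the closed fingers over the bar, with their tips at about (315,244) in the wrist image. They don't appear to straddle the bar, so I'll check the pixels around the tips.

```bash
python3 - <<'E'
from h import *
a=optics.capture('side');
for r in range(118,158):print(r,' '.join('%3d'%a[r,c].mean() for c in range(246,294,2)))
E
```

```text
118 147 144 142 142 142 143  37  48  39  40  46  44  45  91 143 144 144 141 143 141 147 146 146 143
119 147 145 143 143 140 144  40  43  50  44  41  41  44  89 145 138 146 144 144 145 145 146 143 146
120 147 147 145 145 141 147  37  43  48  46  46  43  43  89 143 142 147 143 143 146 147 148 146 146
121 145 147 148 145 145 147 134  40  57  51  43  41  38 152 145 143 145 149 144 147 145 145 144 149
122 143 143 145 145 142 143 128  42  46  49  45  44  57 148 145 143 144 146 144 141 146 147 146 146
123 145 141 144 145 143 143 153  44  48  40  42  39  57 147 147 142 145 143 142 145 145 144 141 143
124 142 144 141 146 145 143 146 154 142  42  48  56 122 150 147 141 143 145 146 143 146 145 148 148
125 145 141 146 143 143 140 143 144 136  47  48  62 121 147 148 146 144 147 145 143 148 146 148 144
126 145 147 143 145 144 140 141 146 136  45  46  55 123 149 142 148 145 146 146 141 142 146 147 145
127 147 146 146 145 145 140 143 145 142  39  42  60 122 149 144 143 146 144 148 141 145 145 144 141
128 145 145 144 144 144 142 140 148 137  42  47  60 122 148 143 142 143 144 146 143 143 142 146 147

[... 2199 characters left out ...]

151 149 149  62  64  89 209 206 207 207 207 207 206 210 215 217 218 219 219 208  61  61 145  72 152
152 148 138 176  82  97 191 212 207 209 210 210 210 192  93  98  99  96  97 208  63  57 134  76 151
153 141 127  98 103  99  92  92  97  95 100  92  94  95 103 100 101 101 101 198  63  68  80  88 147
154 139 185 187  99  99  97 100 101 101 107 109 108 110 111 108 107 105  98  98  96  92  68  97 133
155 137 200 187  99 146 203 201 202 183  97 100 105 105 108 108 108 109 109 106 105  94  79 100 135
156 159 207 206 211 207 203 199 201 202 207  93 100  97 103 103  99 202 220 102 105  79  83 101 133
157 153 133 146 184 199 201 216 216 205 205 192  99 101 100  99  99  91 202 202 191  72  87 104 150
```

Request:
jog_arm([
  [0,0,0],
  [0,0,0],
  [0,0,0],
  [0,0,0],
  [0,0,0.006],
  [0,0,0.006],
  [0,0,0.006],
  [0,0,0],
], spin=[0,0,0,0,0,0,0,0], fingers=[80,80,80,80,80,80,80,80])

```text
time_s: 6.3
eef_pos: [0.4991, 0.2272, 0.1849]
tcp_rot: [-0.4, -3.113, 0.002]
ft_force: [-0.4, 0.3, -0.1]
width: 0.684
finger_force: 0.0
```

Request:
jog_arm([
  [0,0,0],
  [0,0,0],
  [0,0,0],
  [0,0,0],
  [0,0,0],
  [0,0,0],
  [0,0,0],
  [0,0,0],
], spin=[0,0,0,0,0,0,0,0], fingers=[160,190,210,255,255,255,255,255])

```text
time_s: 6.97
eef_pos: [0.5003, 0.2273, 0.1877]
tcp_rot: [0.401, 3.115, -0.001]
ft_force: [-0.5, -1.2, 2.4]
width: 0.153
finger_force: 25.0
```

Request:
jog_arm([
  [0,0.0084,-0.0015],
  [0,0.0084,-0.0014],
  [0,0.0084,-0.0008],
  [0,0.0085,-0.0007],
  [0,0.0085,-0.0001],
  [0,0.0085,0],
  [0,0.0085,0.0005],
  [0,0.0085,0.0006],
], spin=[0,0,0,0,0,0,0,0], fingers=[255,255,255,255,255,255,255,255])

```text
time_s: 7.63
eef_pos: [0.5177, 0.2943, 0.1907]
tcp_rot: [0.4, 3.116, 0.001]
ft_force: [-0.0, -2.3, 3.1]
width: 0.149
finger_force: 25.3
```

Request:
jog_arm([
  [0,0.0084,0.0012],
  [0,0.0084,0.0013],
  [0,0.0083,0.0018],
  [0,0.0083,0.002],
  [0,0.0082,0.0026],
  [0,0.0081,0.0027],
  [0,0,0],
  [0,0,0],
], spin=[0,0,0,0,0,0,0,0], fingers=[255,255,255,255,255,255,255,255])

```text
time_s: 8.3
eef_pos: [0.5299, 0.342, 0.1787]
tcp_rot: [-0.399, -3.116, -0.001]
ft_force: [0.7, 0.7, 1.3]
width: 0.153
finger_force: 25.0
```

```bash
python3 - <<'E'
from h import *
st=robot.read_state();print(st)
im=optics.capture('wrist')[:,:,::-1];a=optics.capture('side')[:,:,::-1]
s=optics.capture('scene')[:,:,::-1]
B=cv2.resize(a[100:245,240:325],None,fx=4,fy=4,interpolation=cv2.INTER_CUBIC)
C=cv2.resize(s[190:355,290:400],None,fx=580/165,fy=580/165,interpolation=cv2.INTER_CUBIC)
print(B.shape,C.shape)
cv2.imwrite('pics/c3.png',np.hstack([C,B]))
E
```

```text
{'time_s': 8.3, 'qpos': array([4.66500145e-01, 3.23108861e-01, 3.30899047e-01, 1.57836891e+00,
       8.04829562e-04, 7.21492928e-01]), 'qvel': array([-0.01040107, -0.01366615, -0.00803656,  0.00903221, -0.00709734,
       -0.00170299]), 'effort': array([ 3.19736889e-01, -4.34847987e+01,  3.15438437e+01,  1.18312086e-01,
        6.21025055e-02,  8.24619230e-03]), 'eef_pos': array([0.52988218, 0.34203092, 0.17873146]), 'tcp_rot': array([-3.99422939e-01, -3.11582526e+00, -1.23886948e-03]), 'ft_force': array([0.74959887, 0.66450082, 1.26362819]), 'ft_torque': array([ 0.03154739, -0.110426  , -0.03808034]), 'finger_force': 25.04894345998764, 'width': 0.1527518191723378}
(580, 340, 3) (580, 387, 3)
```

View pics/c3.png

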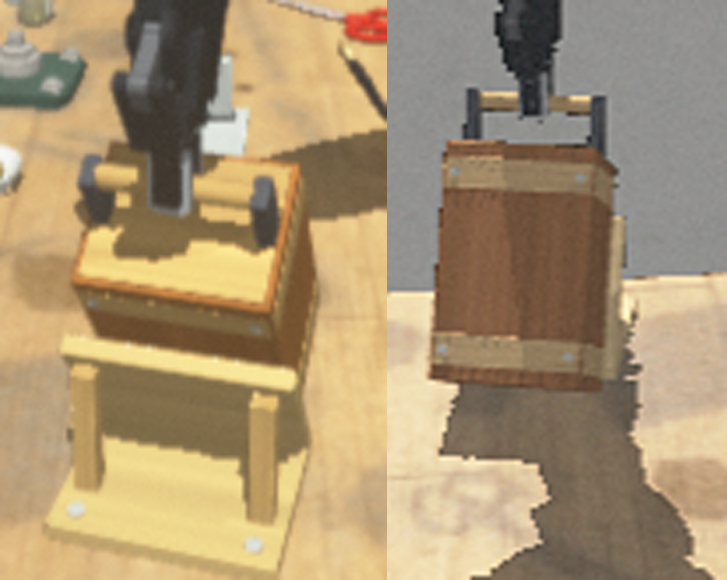

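The picture shows the crate tipped about 0.56 rad and held at the handle. Its rear edge is down and it is just short of the board.

Request:
jog_arm([
  [0,0.004,0.0016],
  [0,0.004,0.0016],
  [0,0.004,0.0016],
  [0,0.0039,0.0017],
  [0,0,0],
  [0,0,0],
  [0,0,0],
  [0,0,0],
], spin=[0,0,0,0,0,0,0,0], fingers=[255,255,255,255,255,255,255,255])

```text
time_s: 9.12
eef_pos: [0.5338, 0.3563, 0.1724]
tcp_rot: [-0.401, -3.116, 0.001]
ft_force: [0.1, -0.7, -0.2]
width: 0.152
finger_force: 25.1
```

Request:
jog_arm([
  [0,0.0019,0.0009],
  [0,0,0],
  [0,0.0019,0.0009],
  [0,0,0],
  [0,0,0],
  [0,0,0],
  [0,0,0],
  [0,0,0],
], spin=[0,0,0,0,0,0,0,0], fingers=[255,255,255,255,255,255,255,255])

```text
time_s: 9.78
eef_pos: [0.5348, 0.3601, 0.1706]
tcp_rot: [-0.401, -3.116, 0.0]
ft_force: [-0.2, -0.5, -0.6]
width: 0.152
finger_force: 25.0
```

Request:
jog_arm([
  [0,0.0019,0.0009],
  [0,0,0],
  [0,0.0019,0.0009],
  [0,0,0],
  [0,0,0],
  [0,0,0],
  [0,0,0],
  [0,0,0],
], spin=[0,0,0,0,0,0,0,0], fingers=[255,255,255,255,255,255,255,255])

```text
time_s: 10.45
eef_pos: [0.5359, 0.3621, 0.1697]
tcp_rot: [0.402, 3.115, -0.005]
ft_force: [-1.3, -5.8, 2.9]
width: 0.153
finger_force: 25.5
```

Request:
jog_arm([
  [0,0.0019,0.0009],
  [0,0,0],
  [0,0.0019,0.0009],
  [0,0,0],
  [0,0,0],
  [0,0,0],
  [0,0,0],
  [0,0,0],
], spin=[0,0,0,0,0,0,0,0], fingers=[255,255,255,255,255,255,255,255])

```text
time_s: 11.12
eef_pos: [0.5371, 0.366, 0.1688]
tcp_rot: [0.402, 3.114, -0.004]
ft_force: [-1.1, -6.6, 5.1]
width: 0.151
finger_force: 25.9
```

Request:
jog_arm([
  [0,-0.002,-0.001],
  [0,-0.001,0],
  [0,0,0],
  [0,0,0],
  [0,0,0],
  [0,0,0],
  [0,0,0],
  [0,0,0],
], spin=[0,0,0,0,0,0,0,0], fingers=[255,255,255,205,195,180,165,165])

```text
time_s: 11.78
eef_pos: [0.5359, 0.3655, 0.1677]
tcp_rot: [-0.4, -3.115, -0.002]
ft_force: [0.6, 0.6, 1.0]
width: 0.352
finger_force: 0.0
```

Request:
jog_arm([
  [0,0,-0.003],
  [0,0,-0.005],
  [0,0,-0.01],
  [0,0,-0.02],
  [0,0,-0.03],
  [0,0,-0.03],
  [0,0,-0.02],
  [0,0,0],
], spin=[0,0,0,0,0,0,0,0], fingers=[165,165,165,165,165,165,165,165])

```text
time_s: 12.45
eef_pos: [0.5377, 0.3656, 0.2939]
tcp_rot: [0.399, 3.106, 0.011]
ft_force: [0.3, -0.5, 1.2]
width: 0.357
finger_force: 0.0
```

```bash
python3 - <<'E'
from h import *
st=robot.read_state();print(st['time_s'],st['eef_pos'],st['tcp_rot'],st['ft_force'])
im=optics.capture('wrist')[:,:,::-1];a=optics.capture('side')[:,:,::-1]
import pickle;pickle.dump(st,open('w2.pkl','wb'))
cv2.imwrite('pics/w2.png',im);cv2.imwrite('pics/side2.png',a)
B=cv2.resize(a[100:310,235:325],None,fx=2.8,fy=2.8,interpolation=cv2.INTER_CUBIC)
I=cv2.resize(im,(545,341)) 
cv2.imwrite('pics/c4.png',np.hstack([np.vstack([I,np.zeros((588-341,545,3),np.uint8)]),B]))
print(B.shape)
E
```

```text
12.45 [0.53771483 0.36562588 0.29392986] [0.39948394 3.10638361 0.01116362] [ 0.27983047 -0.54561757  1.20023559]
(588, 252, 3)
```

View pics/c4.png

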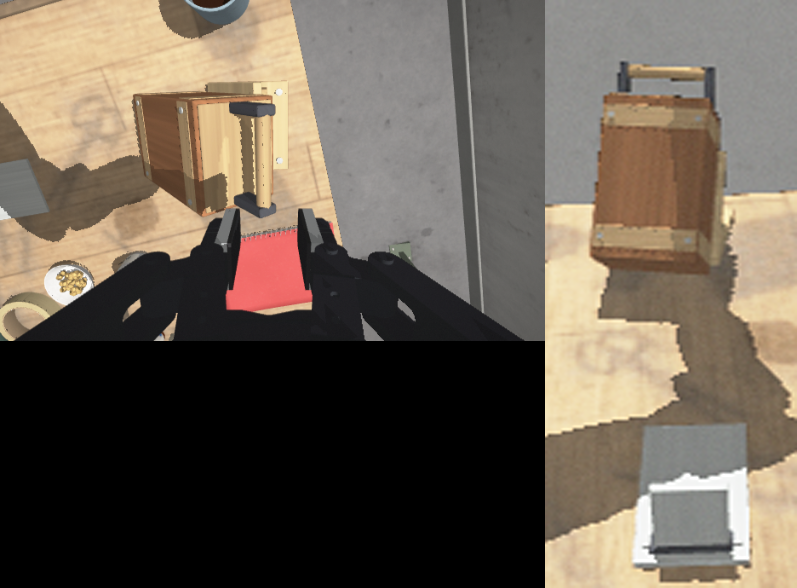

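The leaning crate stays put on the rest by itself. Blade in the side picture: plate about (269–306, 251–301).

Request:
jog_arm([
  [0,-0.02,0],
  [-0.007,-0.034,0],
  [-0.008,-0.034,0],
  [-0.008,-0.034,0],
  [-0.008,-0.034,0],
  [-0.008,-0.034,0],
  [-0.008,-0.034,0],
  [-0.008,-0.034,0],
], spin=[0,0,0,0,0,0,0,0], fingers=[120,100,100,100,100,100,100,100])

```text
time_s: 13.22
eef_pos: [0.5228, 0.0995, 0.2844]
tcp_rot: [-0.4, -3.113, 0.001]
ft_force: [0.5, 1.2, 0.2]
width: 0.61
finger_force: 0.0
```

Request:
jog_arm([
  [-0.008,-0.034,0],
  [-0.008,-0.034,0],
  [-0.008,-0.034,0.01],
  [-0.008,-0.034,0.01],
  [-0.008,-0.034,0.02],
  [-0.008,-0.034,0.02],
  [-0.002,-0.012,0.02],
  [0,0,0],
], spin=[0,0,0,0,0,-0.08,-0.08,0], fingers=[100,100,100,100,100,100,100,100])

```text
time_s: 13.88
eef_pos: [0.515, -0.1225, 0.1991]
tcp_rot: [-0.155, -3.127, -0.004]
ft_force: [-0.2, 0.5, -1.7]
width: 0.606
finger_force: 0.0
```

```bash
python3 - <<'E'
from h import *
for i in range(2):
    st=robot.read_state();print(st['time_s'],st['eef_pos'],st['tcp_rot'])
    im=optics.capture('wrist')[:,:,::-1]
import pickle;pickle.dump(st,open('w3.pkl','wb'))
cv2.imwrite('pics/w3.png',im)
E
```

```text
13.8833 [ 0.5149681  -0.12251974  0.19914812] [-0.15464548 -3.12683717 -0.00398508]
13.9333 [ 0.51582113 -0.12092531  0.20162331] [-0.15653645 -3.12942762 -0.00479541]
```

View pics/w3.png

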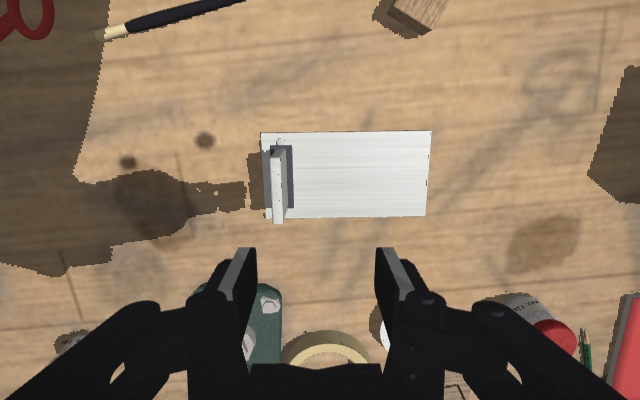

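The wrist view shows the blade plate corners at (260,132), (432,131), (426,216) and (264,217). The tab top runs from (277,150) to (278,222).

```bash
python3 - <<'E'
from h import *
import pickle;st=pickle.load(open('w3.pkl','rb'))
for dz in(0,.015):
    st['eef_pos'][2]+=dz
    w=lambda p,z:onz('wrist',p,z,st)
    P=[w(p,.005) for p in[(260,132),(432,131),(426,216),(264,217)]]
    print(np.array(P)); L=(np.linalg.norm(P[0]-P[1])+np.linalg.norm(P[2]-P[3]))/2;W=(np.linalg.norm(P[0]-P[3])+np.linalg.norm(P[2]-P[1]))/2
    d=(P[1]+P[2]-P[0]-P[3])/2;print(L,W,np.degrees(np.arctan2(d[1],d[0])),'edge',(P[1]+P[2])/2,'ctr',np.mean(P,0))
    u=d/np.linalg.norm(d);print('grip',np.mean(P,0)-.065*u, 'tab top',w((277,186),.064))
M=R.from_rotvec(st['tcp_rot']).as_matrix();print(M.round(3),np.degrees(np.arctan2(M[1,1],M[0,1])))
E
```

```text
[[ 0.4734 -0.1713  0.005 ]
 [ 0.4894 -0.0024  0.005 ]
 [ 0.5776 -0.0094  0.005 ]
 [ 0.5615 -0.1798  0.005 ]]
0.17040752751924215 0.08849321865500952 84.59553012549205 edge [ 0.5335 -0.0059  0.005 ] ctr [ 0.525475 -0.090725  0.005   ]
grip [ 0.51935291 -0.15543605  0.005     ] tab top [ 0.5156 -0.1538  0.064 ]
[[ 0.4745 -0.1737  0.005 ]
 [ 0.4912  0.0024  0.005 ]
 [ 0.5832 -0.0049  0.005 ]
 [ 0.5664 -0.1826  0.005 ]]
0.17769122982616084 0.09230955846558786 84.5910030282975 edge [ 0.5372  -0.00125  0.005  ] ctr [ 0.528825 -0.0897    0.005   ]
grip [ 0.5226978  -0.15441057  0.005     ] tab top [ 0.5191 -0.1558  0.064 ]
[[-0.995  0.1   -0.008]
 [ 0.1    0.995  0.003]
 [ 0.008  0.003 -1.   ]] 84.2721769304213
```

Request:
jog_arm([
  [-0.003,-0.02,0],
  [-0.003,-0.0145,0.01],
  [0,0,0.035],
  [0,0,0.035],
  [0,0,0.03],
  [0,0,0.025],
  [0,0,0.02],
  [0,0,0],
], spin=[0,0,0,0,0,0,0,0], fingers=[100,100,100,100,100,100,100,100], force=25)

```text
time_s: 14.65
eef_pos: [0.5179, -0.1531, 0.0459]
tcp_rot: [-0.149, -3.13, -0.006]
ft_force: [-1.8, -0.5, 0.3]
width: 0.61
finger_force: 0.0
```

Request:
jog_arm([
  [0,0,0.005],
  [0,0,0.005],
  [0,0,0.003],
  [0,0,0],
  [0,0,0],
  [0,0,0],
  [0,0,0],
  [0,0,0],
], spin=[0,0,0,0,0,0,0,0], fingers=[100,100,100,140,180,255,255,255])

```text
time_s: 15.32
eef_pos: [0.5221, -0.1557, 0.0392]
tcp_rot: [0.151, 3.136, -0.001]
ft_force: [0.2, 1.1, 3.5]
width: 0.106
finger_force: 27.2
```

Request:
jog_arm([
  [0,0,0],
  [0,0,0],
  [0,0,0],
  [0,0,0],
  [0,0,0],
  [0,0,0],
  [0,0,0],
  [0,0,0],
], spin=[0,0,0,0,0,0,0,0], fingers=[255,255,255,255,255,255,255,255])

```text
time_s: 15.98
eef_pos: [0.5221, -0.1557, 0.0392]
tcp_rot: [0.15, 3.136, -0.001]
ft_force: [0.2, -0.0, 5.1]
width: 0.112
finger_force: 27.6
```

```bash
python3 - <<'E'
from h import *
A=onz('side',(251.8,191.4),.054);B=onz('side',(293.9,196.4),.054);print(A,B,(A+B)/2,np.degrees(np.arctan2(*(B-A)[1::-1])))
d=np.array([.254,.967]);rear=((A+B)/2)[:2]+.072*d;print('rear',rear)
# target grip = rear - (.010+.150)*d
for r in(rear,np.array([.513,.274])):print('grip target',r-.160*d)
E
```

```text
[0.4447 0.2187 0.054 ] [0.5611 0.1759 0.054 ] [0.5029 0.1973 0.054 ] -20.188353682993544
rear [0.521188 0.266924]
grip target [0.480548 0.112204]
grip target [0.47236 0.11928]
```

Request:
jog_arm([
  [0.006,0.014,-0.003],
  [0.0125,0.028,0],
  [0.0125,0.028,0],
  [0.0125,0.028,0],
  [0.0125,0.028,0],
  [0.0125,0.028,0],
  [0.0125,0.028,0],
  [0.0045,0.006,0],
], spin=[0,0,0,0,0,0,0,0], fingers=[255,255,255,255,255,255,255,255])

```text
time_s: 16.65
eef_pos: [0.4505, 0.0439, 0.0395]
tcp_rot: [-0.144, -3.133, -0.004]
ft_force: [-0.2, 0.3, -1.8]
width: 0.106
finger_force: 26.6
```

Request:
jog_arm([
  [0,0,0],
  [0,0,0],
  [0,0,0],
  [0,0,0],
  [0,0,0],
  [0,0,0],
  [0,0,0],
  [0,0,0],
], spin=[0.05,0.06,0.05,0,0,0,0,0], fingers=[255,255,255,255,255,255,255,255])

```text
time_s: 17.32
eef_pos: [0.454, 0.0397, 0.0409]
tcp_rot: [-0.4, -3.116, 0.0]
ft_force: [-0.5, -0.3, -2.3]
width: 0.107
finger_force: 26.6
```

```bash
python3 - <<'E'
from h import *
st=robot.read_state();print(st['time_s'],st['eef_pos'],st['tcp_rot'],st['ft_force'],st['width'])
a=optics.capture('side')[:,:,::-1];im=optics.capture('wrist')[:,:,::-1]
import pickle;pickle.dump(st,open('w4.pkl','wb'))
cv2.imwrite('pics/side4.png',a);cv2.imwrite('pics/w4.png',im)
B=cv2.resize(a[110:280,225:315],None,fx=3.5,fy=3.5,interpolation=cv2.INTER_CUBIC)
I=np.zeros((595,480,3),np.uint8);I[:400]=im[:,140:620]
cv2.imwrite('pics/c5.png',np.hstack([I,B]))
E
```

```text
17.3167 [0.4539921  0.03968799 0.04090153] [-4.00335661e-01 -3.11550249e+00  2.03879007e-04] [-0.52447621 -0.2922293  -2.25676201] 0.10728001511019923
```

View pics/c5.png

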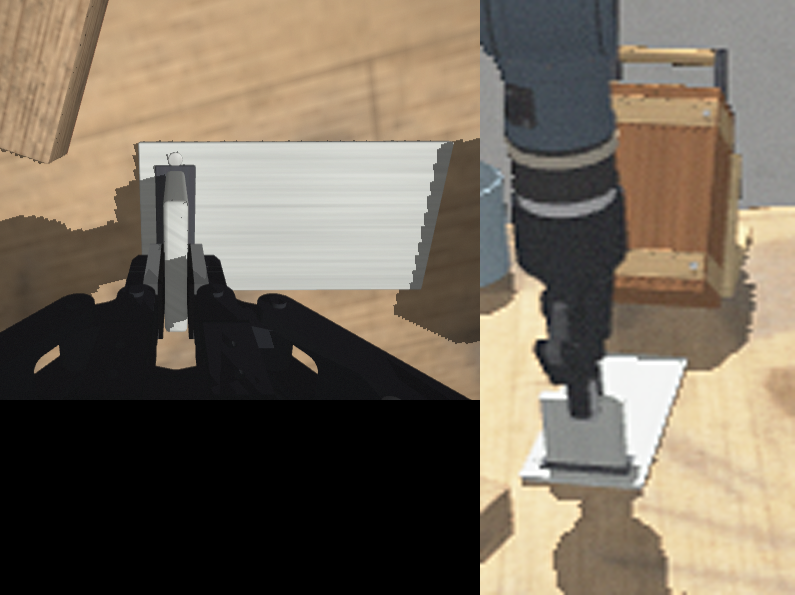

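The picture shows the tab held and the blade almost flat. Far corners in side are about (259,212) and (284,213), near corners (237,247) and (271,249). The crate's raised front right corner is at (293,197).

```bash
python3 - <<'E'
from h import *
import pickle;st=pickle.load(open('w4.pkl','rb'))
M=R.from_rotvec(st['tcp_rot']).as_matrix();print('tool y yaw',np.degrees(np.arctan2(M[1,1],M[0,1])))
fr,nr,nl=[onz('side',p,.006) for p in[(283.9,212.9),(271,249.1),(237,246.6)]]
print(fr,nr,nl,'L',np.linalg.norm(fr-nr),'yaw',np.degrees(np.arctan2(*(fr-nr)[1::-1])),np.degrees(np.arctan2(*(nr-nl)[1::-1])))
w=lambda x,y,z:onz('wrist',(x+140,y),z,st)
P=[w(137,143,.006),w(452,141,.006),w(420,290,.006)];print('wrist',P,'yaw',np.degrees(np.arctan2(*(P[1]-P[0])[1::-1])),np.degrees(np.arctan2(*(P[2]-P[1])[1::-1])))
d=np.array([.254,.967]);n=np.array([.967,-.254])
for c,z in[((293,197.1),.053),((293.9,196.4),.053),((251.8,191.4),.053)]:
    C=onz('side',c,z);print('crate corner',C,'lat',C[:2]@n,'along',C[:2]@d)
print('blade lat right',fr[:2]@n,nr[:2]@n,'left',nl[:2]@n,'grip',st['eef_pos'][:2]@n,st['eef_pos'][:2]@d,'edge along',fr[:2]@d, P[1][:2]@d)
print('rear cand',np.array([.513,.274])@n,np.array([.513,.274])@d,'handle release',np.array([.536,.3655])@n)
E
```

```text
tool y yaw 75.35547310333673
[0.5308 0.1691 0.006 ] [0.4889 0.0081 0.006 ] [0.4042 0.0294 0.006 ] L 0.16636288648613912 yaw 75.41245098557931 -14.115798789631786
wrist [array([0.4044, 0.0316, 0.006 ]), array([0.4458, 0.1944, 0.006 ]), array([0.5328, 0.1724, 0.006 ])] yaw 75.73212599692036 -14.191096549023959
crate corner [0.5584 0.1741 0.053 ] lat 0.4957514 along 0.3101883
crate corner [0.5612 0.1776 0.053 ] lat 0.49757000000000007 along 0.314284
crate corner [0.4447 0.2204 0.053 ] lat 0.37404329999999997 along 0.3260806
blade lat right 0.4703322000000001 0.4707089 left 0.38339379999999995 grip 0.42892961000097984 0.15369227768776872 edge along 0.29834289999999997 0.301218
rear cand 0.426475 0.39526000000000006 handle release 0.425475
```

```bash
python3 - <<'E'
from h import *
import pickle
r=np.array([.513,.274])
for yaw in(75.3,72,69):
    t=np.radians(yaw);d=np.array([np.cos(t),np.sin(t)]);n=np.array([d[1],-d[0]])
    g=lambda a,l,z:np.append(r+a*d+l*n,z)
    print(yaw,'front bottom',proj('side',g(-.0715,-.055,.054)),proj('side',g(-.0715,.055,.054)),'bar ends',proj('side',g(.092,-.04,.192)),proj('side',g(.092,.04,.192)))
im=cv2.imread('pics/side2.png')
hsv=cv2.cvtColor(im,cv2.COLOR_BGR2HSV)
for c in range(254,294,4):
    col=[r for r in range(170,205) if hsv[r,c,1]>110 and hsv[r,c,2]>60 and hsv[r,c,0]<20]
    print(c,col[-1] if col else None,end='; ')
st=pickle.load(open('w2.pkl','rb'));w=lambda x,y,z:onz('wrist',(x*640/545,y*640/545),z,st)
a,b=w(265,118,.192),w(265,195,.192);print('\nbar wrist',a,b,np.degrees(np.arctan2(*(b-a)[1::-1])))
E
```

```text
75.3 front bottom [250.7 191.5] [288.8 194. ] bar ends [266.1 124.4] [292.4 125.7]
72 front bottom [249.6 190.8] [287.2 194.4] bar ends [268.  124.3] [294.  126.1]
69 front bottom [248.7 190.1] [285.6 194.8] bar ends [269.7 124.1] [295.4 126.5]
254 192; 258 195; 262 195; 266 195; 270 196; 274 196; 278 196; 282 197; 286 197; 290 197; 
bar wrist [0.499  0.3736 0.192 ] [0.5667 0.3557 0.192 ] -14.81019549084807
```

Request:
jog_arm([
  [0,0,0.002],
  [0,0.01,0],
  [0,0.012,0],
  [0,0.012,0],
  [0,0.012,0],
  [0,0.01,0],
  [0,0.004,0],
  [0,0,0],
], spin=[0,0,0,0,0,0,0,0], fingers=[255,255,255,255,255,255,255,255])

```text
time_s: 18.08
eef_pos: [0.4697, 0.0991, 0.0392]
tcp_rot: [0.398, 3.116, 0.001]
ft_force: [0.1, 0.3, -0.4]
width: 0.104
finger_force: 26.7
```

Request:
jog_arm([
  [0,0.004,0],
  [0,0.004,0],
  [0,0.004,0],
  [0,0.002,0],
  [0,0,0],
  [0,0,0],
  [0,0,0],
  [0,0,0],
], spin=[0,0,0,0,0,0,0,0], fingers=[255,255,255,255,255,255,255,255])

```text
time_s: 18.75
eef_pos: [0.473, 0.1115, 0.0392]
tcp_rot: [0.401, 3.116, 0.001]
ft_force: [-0.0, 0.9, -1.1]
width: 0.108
finger_force: 26.8
```

Request:
jog_arm([
  [0,0.002,0],
  [0,0,0],
  [0,0.002,0],
  [0,0,0],
  [0,0,0],
  [0,0,0],
  [0,0,0],
  [0,0,0],
], spin=[0,0,0,0,0,0,0,0], fingers=[255,255,255,255,255,255,255,255])

```text
time_s: 19.42
eef_pos: [0.474, 0.1154, 0.0392]
tcp_rot: [0.401, 3.116, 0.0]
ft_force: [-0.1, -0.6, 0.4]
width: 0.108
finger_force: 26.8
```

Request:
jog_arm([
  [0,0.002,0],
  [0,0,0],
  [0,0.002,0],
  [0,0,0],
  [0,0,0],
  [0,0,0],
  [0,0,0],
  [0,0,0],
], spin=[0,0,0,0,0,0,0,0], fingers=[255,255,255,255,255,255,255,255])

```text
time_s: 20.08
eef_pos: [0.4746, 0.1174, 0.0392]
tcp_rot: [-0.402, -3.116, 0.006]
ft_force: [-0.8, -5.7, 2.7]
width: 0.11
finger_force: 27.1
```

Request:
jog_arm([
  [0,-0.002,0],
  [0,0,0],
  [0,0,0],
  [0,0,0],
  [0,0,0],
  [0,0,0],
  [0,0,0],
  [0,0,0],
], spin=[0,0,0,0,0,0,0,0], fingers=[255,255,255,220,200,170,150,150])

```text
time_s: 20.75
eef_pos: [0.4744, 0.1174, 0.0391]
tcp_rot: [-0.4, -3.116, -0.0]
ft_force: [-0.1, -0.5, 0.3]
width: 0.411
finger_force: 0.0
```

Request:
jog_arm([
  [0,0,-0.01],
  [0,0,-0.02],
  [0,0,-0.035],
  [0,0,-0.035],
  [0,0,-0.035],
  [0,0,-0.035],
  [0,0,-0.035],
  [0,0,-0.035],
], spin=[0,0,0,0,0,0,0,0], fingers=[150,150,150,150,150,150,150,150])

```text
time_s: 21.42
eef_pos: [0.4741, 0.1173, 0.2819]
tcp_rot: [0.4, 3.115, 0.001]
ft_force: [0.4, 0.1, -0.9]
width: 0.411
finger_force: 0.0
```

```bash
python3 - <<'E'
from h import *
st=robot.read_state();print(st['time_s'],st['eef_pos'],st['tcp_rot'],st['ft_force'],st['width'])
a=optics.capture('side')[:,:,::-1];im=optics.capture('wrist')[:,:,::-1]
import pickle;pickle.dump(st,open('w5.pkl','wb'))
cv2.imwrite('pics/side5.png',a);cv2.imwrite('pics/w5.png',im)
E
```

```text
21.4167 [0.47408562 0.1172912  0.28185527] [4.00417034e-01 3.11464041e+00 7.61502811e-04] [ 0.43433695  0.07569178 -0.91804303] 0.41106584235231863
```

View pics/w5.png

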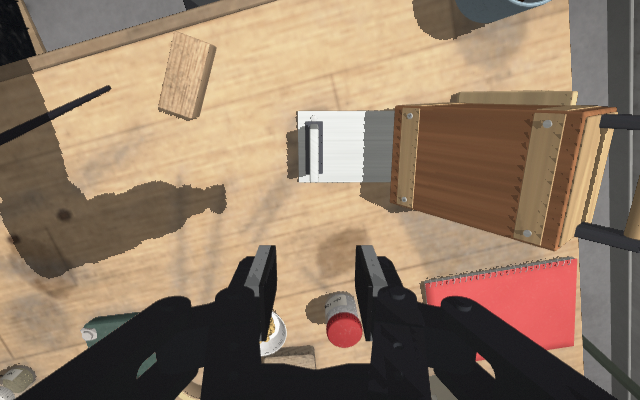

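The wrist view shows the blade (297–390, 110–183) going squarely under the leaning crate, whose raised front edge runs from (397,104) to (391,206).

```bash
python3 - <<'E'
from h import *
import pickle;st=pickle.load(open('w5.pkl','rb'));w=lambda x,y,z:onz('wrist',(x,y),z,st)
n=np.array([.967,-.254]);d=np.array([.254,.967])
A=[w(397,104,.053),w(391,206,.053)];B=[w(299,111,.005),w(299,182,.005),w(391,183,.005)]
print([(p[:2]@n,p[:2]@d) for p in A],[(p[:2]@n,p[:2]@d) for p in B])
h=np.array([.536,.3655]);e=st['eef_pos'][:2];v=h-e;M=R.from_rotvec(st['tcp_rot']).as_matrix()
print('tool xy to handle',v@M[:2,0],v@M[:2,1])
E
```

```text
[(np.float64(0.3673995), np.float64(0.31989049999999997)), (np.float64(0.48010790000000003), np.float64(0.3205513))] [(np.float64(0.3767045), np.float64(0.2144145)), (np.float64(0.4638253), np.float64(0.2133161)), (np.float64(0.4649166999999999), np.float64(0.3295859))]
tool xy to handle 0.00288066778715413 0.25579811140013103
```

Request:
jog_arm([
  [0,0.034,0],
  [0,0.034,0],
  [0,0.034,0],
  [0,0.034,0],
  [0,0.034,0],
  [0,0.034,0],
  [0,0.034,0],
  [0.003,0.018,0],
], spin=[0,0,0,0,0,0,0,0], fingers=[165,165,165,165,165,165,165,165])

```text
time_s: 22.18
eef_pos: [0.5364, 0.369, 0.2775]
tcp_rot: [-0.397, -3.115, -0.001]
ft_force: [-0.7, -0.2, -0.3]
width: 0.35
finger_force: 0.0
```

Request:
jog_arm([
  [0,0,0],
  [0,0,0],
  [0,0,0],
  [0,0,0],
  [0,0,0.02],
  [0,0,0.02],
  [0,0,0],
  [0,0,0],
], spin=[0,0,0,0,0,0,0,0], fingers=[165,165,165,165,165,165,165,165])

```text
time_s: 22.85
eef_pos: [0.5354, 0.364, 0.238]
tcp_rot: [-0.403, -3.113, 0.003]
ft_force: [-0.0, 0.8, -0.1]
width: 0.35
finger_force: 0.0
```

Request:
jog_arm([
  [0,0.001,0.01],
  [0,0,0.01],
  [0,0,0.01],
  [0,0,0.01],
  [0,0,0.01],
  [0,0,0.01],
  [0,0,0.01],
  [0,0,0],
], spin=[0,0,0,0,0,0,0,0], fingers=[165,165,165,165,165,165,165,165])

```text
time_s: 23.52
eef_pos: [0.5354, 0.366, 0.166]
tcp_rot: [-0.4, -3.112, 0.004]
ft_force: [0.3, -0.6, -1.0]
width: 0.355
finger_force: 0.0
```

Request:
jog_arm([
  [0,0,0],
  [0,0,0],
  [0,0,0],
  [0,0,0],
  [0,0,0],
  [0,0,0],
  [0,0,0],
  [0,0,0],
], spin=[0,0,0,0,0,0,0,0], fingers=[180,195,210,225,255,255,255,255], force=25)

```text
time_s: 24.18
eef_pos: [0.5359, 0.3643, 0.1687]
tcp_rot: [-0.402, -3.114, 0.008]
ft_force: [-1.1, -6.0, -1.8]
width: 0.149
finger_force: 24.8
```

Request:
jog_arm([
  [0,-0.007,-0.0033],
  [0,-0.007,-0.0033],
  [0,-0.007,-0.0033],
  [0,-0.0079,-0.0029],
  [0,-0.0079,-0.0029],
  [0,-0.0081,-0.0023],
  [0,-0.0081,-0.0023],
  [0,0,0],
], spin=[0,0,0,0,0,0,0,0], fingers=[255,255,255,255,255,255,255,255])

```text
time_s: 24.85
eef_pos: [0.523, 0.3139, 0.1904]
tcp_rot: [0.403, 3.115, -0.0]
ft_force: [-0.6, 0.4, -5.3]
width: 0.148
finger_force: 24.7
```

Request:
jog_arm([
  [0,-0.0083,-0.0016],
  [0,-0.0083,-0.0016],
  [0,-0.0084,-0.001],
  [0,-0.0084,-0.0008],
  [0,-0.0084,-0.0004],
  [0,-0.0084,-0.0002],
  [0,0,0],
  [0,0,0],
], spin=[0,0,0,0,0,0,0,0], fingers=[255,255,255,255,255,255,255,255])

```text
time_s: 25.52
eef_pos: [0.5108, 0.2663, 0.1966]
tcp_rot: [0.402, 3.114, 0.001]
ft_force: [-1.9, -0.3, 5.4]
width: 0.149
finger_force: 25.8
```

Request:
jog_arm([
  [0,-0.0056,0.0002],
  [0,-0.0056,0.0003],
  [0,-0.0056,0.0003],
  [0,-0.0042,0.0005],
  [0,-0.0042,0.0005],
  [0,-0.004,0.0006],
  [0,0,0],
  [0,0,0],
], spin=[0,0,0,0,0,0,0,0], fingers=[255,255,255,255,255,255,255,255])

```text
time_s: 26.18
eef_pos: [0.5034, 0.2384, 0.1943]
tcp_rot: [0.401, 3.114, 0.001]
ft_force: [-2.2, 0.0, 6.6]
width: 0.148
finger_force: 26.4
```

```bash
python3 - <<'E'
from h import *
st=robot.read_state();print(st['time_s'],st['eef_pos'],st['ft_force'],st['ft_torque'],st['width'])
a=optics.capture('side')[:,:,::-1];s=optics.capture('scene')[:,:,::-1]
B=cv2.resize(a[110:260,235:310],None,fx=4,fy=4,interpolation=cv2.INTER_CUBIC)
C=cv2.resize(s[180:355,290:410],None,fx=600/175,fy=600/175,interpolation=cv2.INTER_CUBIC)[:600]
cv2.imwrite('pics/c6.png',np.hstack([C,B]))
E
```

```text
26.1833 [0.50342887 0.23843956 0.19429514] [-2.17102683  0.03513442  6.6391015 ] [ 0.02287074  0.40225823 -0.07100061] 0.14838606627506462
```

View pics/c6.png

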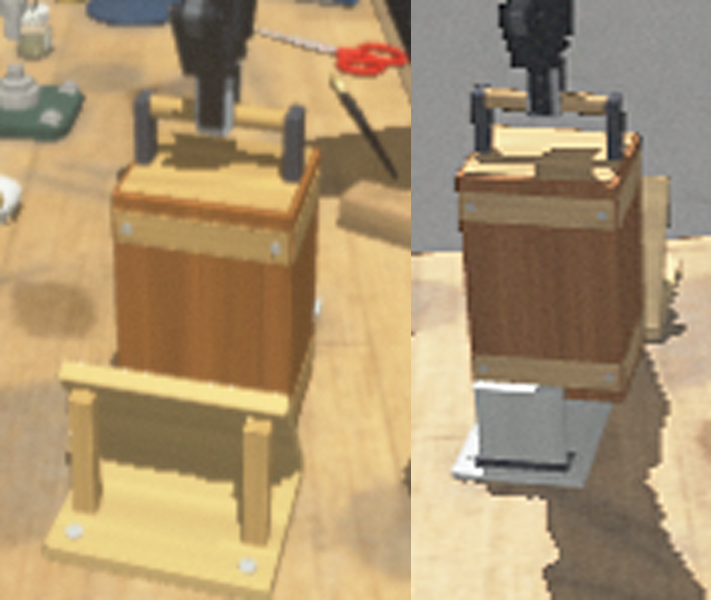

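The picture shows the crate almost upright on the blade, with the blade sticking out centrally at the front. I have now viewed 11 pictures, one over the limit, so from here I go by numbers only.

Request:
jog_arm([
  [0,-0.002,0.0004],
  [0,-0.002,0.0004],
  [0,0,0],
  [0,-0.002,0.0004],
  [0,-0.002,0.0004],
  [0,0,0],
  [0,0,0],
  [0,0,0],
], spin=[0,0,0,0,0,0,0,0], fingers=[255,255,255,255,255,255,255,255])

```text
time_s: 26.95
eef_pos: [0.502, 0.2332, 0.1937]
tcp_rot: [0.398, 3.113, 0.009]
ft_force: [-1.7, 3.1, 7.8]
width: 0.151
finger_force: 26.6
```

Request:
jog_arm([
  [0,0.001,-0.001],
  [0,0.001,-0.001],
  [0,0,0],
  [0,0,0],
  [0,0,0],
  [0,0,0],
  [0,0,0],
  [0,0,0],
], spin=[0,0,0,0,0,0,0,0], fingers=[255,255,255,215,210,205,200,195])

```text
time_s: 27.62
eef_pos: [0.5011, 0.2318, 0.1919]
tcp_rot: [-0.401, -3.114, 0.004]
ft_force: [0.0, -0.2, -0.6]
width: 0.237
finger_force: 0.0
```

Request:
jog_arm([
  [0,0,0],
  [0,0,-0.004],
  [0,0,-0.01],
  [0,0,-0.02],
  [0,0,-0.02],
  [0,0,-0.02],
  [0,0,-0.02],
  [0,0,0],
], spin=[0,0,0,0,0,0,0,0], fingers=[165,165,165,165,165,165,165,165])

```text
time_s: 28.28
eef_pos: [0.5033, 0.2332, 0.2931]
tcp_rot: [0.4, 3.108, 0.006]
ft_force: [-0.4, 0.4, 0.7]
width: 0.352
finger_force: 0.0
```

```bash
cat > chk.py <<'E'
from h import *
st=robot.read_state();print(st['time_s'],st['eef_pos'],st['ft_force'],st['width'])
for n in('side','scene','wrist'):
    cv2.imwrite(f'pics/f_{n}.png',optics.capture(n)[:,:,::-1])
import pickle;pickle.dump(st,open('f.pkl','wb'))
im=cv2.imread('pics/f_side.png');h=cv2.cvtColor(im,cv2.COLOR_BGR2HSV)
red=cv2.inRange(h,(0,110,40),(14,255,170));red[:, :240]=0;red[:,310:]=0;red[:130]=0;red[235:]=0
for r in range(150,216,5):
    c=np.flatnonzero(red[r]);print(r,c.min() if len(c) else None,c.max() if len(c) else None,end='; ')
E
python3 chk.py
```

```text
28.2833 [0.50326696 0.23315222 0.29306277] [-0.39966487  0.44218239  0.71727019] 0.3518653348777495
150 288 289; 155 246 287; 160 275 291; 165 288 290; 170 247 291; 175 248 290; 180 249 291; 185 249 292; 190 250 290; 195 250 289; 200 270 287; 205 None None; 210 282 287; 215 None None;
```

```bash
python3 - <<'E'
from h import *
import pickle;st=pickle.load(open('f.pkl','rb'))
n=np.array([.967,-.254]);d=np.array([.254,.967])
im=cv2.imread('pics/f_wrist.png');h=cv2.cvtColor(im,cv2.COLOR_BGR2HSV)
m=cv2.inRange(h,(0,0,140),(180,40,255));m[250:]=0;m[:, 330:]=0
cs,_=cv2.findContours(m,cv2.RETR_EXTERNAL,cv2.CHAIN_APPROX_SIMPLE)
for c in sorted(cs,key=cv2.contourArea)[-3:]:
    b=cv2.boxPoints(cv2.minAreaRect(c));print(cv2.contourArea(c),b.round().tolist())
    for p in b: q=onz('wrist',p,.005,st);print('  lat,along',(q[:2]@n).round(4),(q[:2]@d).round(4))
# crate lid rim (red-brown)
r=cv2.inRange(h,(0,110,60),(16,255,200));r[:60]=0;r[260:]=0;r[:,:220]=0;r[:,400:]=0
cs,_=cv2.findContours(r,cv2.RETR_EXTERNAL,cv2.CHAIN_APPROX_SIMPLE)
P=np.vstack([c for c in cs if cv2.contourArea(c)>15]);b=cv2.boxPoints(cv2.minAreaRect(P));print('crate',b.round().tolist())
for p in b: q=onz('wrist',p,.175,st);print('  lat,along',(q[:2]@n).round(4),(q[:2]@d).round(4))
# side: bar rows and front bottom
s=cv2.imread('pics/f_side.png');g=s.mean(2)
for c in(262,272,282):print(c,[int(v) for v in g[132:160,c]],[int(v) for v in g[196:216,c]])
for t in((.352),):
  for th in(0,.05):
    C=np.array([n*0.4255+d*t])[0]
    print(th,'bar',proj('side',[*(C+d*.208*0),.213]),'front top',proj('side',[*(C-d*(.045)),.175]),'front bot',proj('side',[*(C-d*.045),.005]))
E
```

```text
1319.0 [[201.0, 117.0], [257.0, 117.0], [257.0, 188.0], [201.0, 188.0]]
  lat,along 0.3851 0.2142
  lat,along 0.3851 0.2829
  lat,along 0.4753 0.2786
  lat,along 0.4753 0.2058
crate [[257.0, 110.0], [375.0, 110.0], [375.0, 250.0], [257.0, 250.0]]
  lat,along 0.3687 0.3102
  lat,along 0.3686 0.3986
  lat,along 0.4835 0.4044
  lat,along 0.4834 0.3047
262 [144, 122, 191, 135, 108, 109, 82, 149, 145, 141, 175, 214, 212, 218, 212, 208, 205, 206, 91, 102, 201, 200, 219, 115, 98, 77, 80, 78] [84, 85, 84, 85, 114, 113, 110, 116, 116, 117, 252, 251, 130, 135, 136, 135, 137, 137, 134, 137]
272 [143, 147, 213, 167, 119, 105, 108, 145, 144, 142, 144, 217, 212, 208, 212, 216, 209, 208, 139, 103, 104, 206, 202, 91, 82, 86, 84, 82] [79, 78, 79, 74, 89, 120, 116, 111, 119, 114, 148, 245, 174, 121, 132, 130, 128, 132, 133, 132]
282 [143, 141, 144, 195, 133, 109, 101, 77, 133, 134, 128, 168, 202, 198, 208, 212, 211, 203, 200, 96, 104, 150, 200, 206, 98, 80, 83, 86] [76, 81, 79, 81, 81, 95, 120, 120, 118, 118, 109, 116, 76, 82, 83, 135, 130, 131, 132, 127]
0 bar [268.1 136.6] front top [265.2 156.6] front bot [269.  210.5]
0.05 bar [268.1 136.6] front top [265.2 156.6] front bot [269.  210.5]
```

```bash
python3 -c "
from rig import robot
print(robot.sign_off())"
```

```text
the job is handed in; nothing more can be done
None
```

The job is handed in at about 28 s, but sign-off returned no verdict: by the last camera measurements the crate stands upright on the flat blade in front of the rest, about 4 mm off centre with the blade edge about 25 mm past the crate's middle, the arm is clear, I sent no move near the dish or jar (positions not re-measured), and I viewed 11 pictures, one over the limit of 10.

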